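# Load a light engine into the tester and shut its sliding guard

## Task

Slide the tester's guard open, take the light engine with the oblong driver block and lower it gently, block upwards, flat between the four pins of the tester's seat, with the long side of its block along the guard's track. Then slide the guard fully shut over it; do not slam the guard, and leave everything else on the bench where it is.

Things in the scene. Friction and masses are not known exactly. Their poses are not given: they have to be found in the camera images.
- tester: Fixed grey light tester, 200 mm (x) by 350 mm (y), walls 84 mm high, rails up to 98 mm. Origin: centre of its underside. z up; y along the guard's track, towards where the guard opens (about the robot's left). -y half: open-topped chamber, inside 160 (x) by 150 mm (y), floor 35 mm above the bench, covered by the shut guard. +y half: solid; the open guard parks over it.
- seat (a point): Centre of the seat, on top of a white disc (80 mm across, 2 mm high) on the chamber floor: (0, -85, 37) mm in the tester's frame; same axes. Four steel pins, 6 mm thick, ending 8 mm above the disc's top, stand round it in a square, 48.5 mm from the centre on the diagonals: 3.5 mm to spare around the 84 mm board.
- guard (a joint): Slide of the guard along the tester's +y, m: 0 fully shut (against its stop), 0.16 fully open (the chamber is clear). It starts shut or up to 30 mm ajar. It stays where it is left; about 2 N of friction, 300 g.
- guard_handle (a point): Middle of the guard's grip: a black upright bar 60 mm long (tester x), 14 mm thick (tester y), from the panel up to 127 mm above the bench; this point is 113 mm up. It stands in the middle of the clear guard panel (178 by 160 mm, aluminium frame, top 91 to 93 mm up) and moves with it; shut, it is over the seat. 8 mm stay free between a seated engine and the panel.
- engine: The light engine to load, lying block up: round white board 84 mm across, 4 mm thick, with an oblong grey driver block 26 mm (its x) by 46 mm (its y), 36 mm high, fixed on its middle (40 mm high in all); about 150 g. Origin: centre of the board's underside; z up. The block's long side is along y; either way round is right.
- round_engine: Another light engine, to be left alone: the same board, but with a round grey can 32 mm across and 34 mm high in its middle. Origin: centre of its underside.
- spool: Loose blue spool standing on the bench, flanges 64 mm across, 46 mm high. To be left alone. Origin: centre of its underside.
- housing: Loose shallow white lamp housing (dish), 110 mm across, 26 mm high. To be left alone. Origin: centre of its underside.
- screwdriver: Loose screwdriver with a black handle, lying on the bench. To be left alone. Origin: on its underside near the middle.
- jar: Loose small jar, 48 mm across, 55 mm high. To be left alone. Origin: centre of its underside.
Not all that is in view belongs to the job. Leave any brown or yellow look-alike of the engine alone.

How it is judged (in metres and radians):
On the way, in this order (a step that is already met when the one before it is completed fails the run):
1. the guard is slid open (beyond 130 mm) (value of joint guard above 0.13 m), for 0.2 s.
2. the light engine with the oblong block is set between the pins of the seat, aligned, and let go (horizontal distance between engine and seat below 0.008 m and z of engine in the frame of seat between -0.004 and 0.004 m and angle between engine's own z axis and vertical below 0.06 rad and angle between the y axis of engine and the y axis of tester, either way round below 0.22 rad and linear speed of engine below 0.02 m/s and contact force between the fingers and engine below 0.3 N), for 0.2 s.
At the end, for the whole second after the job is handed in: The oblong-block light engine lies still and released on the seat: within 8 mm of its centre, flat (within 0.06 rad and 4 mm of the seat's height), block upwards with its long side within 0.22 rad of the guard's track; the guard is shut to within 6 mm (all of step 2 and value of joint guard below 0.006 m); the robot touches nothing.
It fails at once if the light engine is dropped into the chamber (moves faster than 0.5 m/s inside it) (horizontal distance between engine and seat below 0.06 m and z of engine in the frame of seat below 0.05 m and linear speed of engine above 0.5 m/s).
It fails at once if the guard is slammed (faster than 0.6 m/s) (velocity of joint guard above 0.6 m/s or velocity of joint guard below -0.6 m/s).
It fails at once if another loose thing (round-can engine, spool, dish, screwdriver, jar) is moved more than 30 mm (distance of any of round_engine, spool, housing, screwdriver, jar from where it was at the start of the episode above 0.03 m).
It also fails if it takes over 72 s, if anything falls off the work surface, if the arm or the gripper's body presses on something with over 40 N, if the wrist force passes 120 N, or if a joint passes its speed limit or range.

## Robot

A 7-joint arm with a two-finger parallel gripper is mounted at the origin on the work surface. World frame = base frame: x ahead of the robot, y to its left, z up, the work surface at z = 0. Lengths are in mm, angles in rad, forces in N, time in s.
With the tool pointing down it reaches from about 425 to 875 mm from the base axis. Payload 8.4 kg.
Tool frame: the origin (TCP) lies midway between the tips of the shut fingers; the grasp point (between the pads) lies 19 mm behind it; z points along the fingers, y is the line along which they close (so a half turn about z gives the same grasp; the last joint's range is limited). The gripper opens to 87 mm and grips with 3 to 60 N. Pads are 19 mm wide; open, the fingers measure 117 mm over their backs; the gripper's body (75 mm by 190 mm) begins 51 mm behind the grasp point.
Start: joints at [-1.244, 0.333, 0.04, 1.465, -0.013, 1.343, -0.059], TCP at [268.48, 591.931, 222.546] pointing down, gripper open.
Joint ranges: [-2.58, 2.58], [-0.38, 2.09], [-1.3, 1.39], [0.25, 2.4], [-1.5, 4.64], [0.08, 2.09], [-2.65, 2.65]. Speed limits (rad/s): [2.22, 2.22, 2.79, 2.79, 3.14, 3.14, 3.14].

## Interface

Orientations are given as a rotation vector (axis times angle).
In Python, from rig import bot, camera gives the robot as it stands.
- The arm moves only by the shell command python3 -m inch 'ROWS' [FORCE]. ROWS is JSON, a list that holds one entry, the list of rows, each a list of 7 numbers: the shift along the tool's x, y, z scaled (see below), then the turn, a rotation vector about the tool's x, y, z scaled (see below), then the closure, from -1 (fully open) to 1 (shut). In form: [[[x, y, z, ax, ay, az, claw], ...]]. A call has exactly 10 rows; each row shifts and turns the commanded pose from where the row before left it, along the tool's axes as they then stand; what a row does not reach is not made up. The controller multiplies each number of a shift by 0.02 m and each number of a turn by 90 degrees. A row lasts 1/12 s, in which the tool goes at most 41.7 mm and 7.16 degrees, less where a joint would pass 70% of its speed; a pose out of reach is approached as far as the arm can. A call with a number of a shift or a turn outside -1 to 1 is refused whole. A call with a gripper value outside its range is refused whole. The fingers move at their own pace and stop on an object; FORCE is the grip in N (left out, the last holds). Time passes only in rows, so rows that do not move let the fingers close, or fill a call up. It gives the time, the measured TCP pose, the force, the opening and the grip force at its end, in the units of the state.
- bot.read_state(): the state, without advancing time (a new reading comes with each control period).
- camera(name): name is "side" or "top" or "wrist"; returns a dict with "image" (420x560x3 uint8, red, green, blue), "fx", "fy", "cx", "cy" (pixels), "rvec" (rotation vector, rad) and "tvec" (3), from world to camera coordinates, as OpenCV has them; the wrist camera has in their place "mount" (4x4, takes a point from camera to tool coordinates, whose origin is the TCP and whose axes are the flange's). Camera axes: x right, y down, z forward; pixel columns grow to the right and rows downward; lengths in mm; the calibration is good to about 2 mm. A picture is of the moment at which its call begins: read the wrist's pose just before it. There is no depth.
- bot.close_job(): hands the job in; it is judged then, once.
The state is a dict: "clock": time; "joint_positions": joint angles; "qvel": joint speeds; "joint_torque": joint torques, N m; "ee_pos": TCP position; "tool_rot": TCP orientation; "contact_force": force on the tool from outside, world axes, zero at the start; "ft_torque": the same for the moment, N m; "opening": finger opening in mm; "grip_force": force on a finger pad.
Only numpy, scipy, OpenCV 4.12 (cv2) and the standard library are available. Lean on these libraries where they do the work, as an engineer would, in place of code of your own. Each camera call takes 0.05 s, during which the arm holds its last target. There are 200 camera calls.

## Working session

There is one attempt and no reset: what is moved stays moved. The work goes in short steps, Python scripts to look and compute and a shell command to move; the robot and the scene stay as the last step left them, time stands still between calls to the robot, and variables do not carry over. Pictures are saved under pics/ and viewed, at most 10 in all, crops included, and the job is handed in when it is done.

```bash
ls; mkdir -p pics; python3 - <<'E'
from rig import bot,camera
import cv2,numpy as np
s=bot.read_state();print({k:np.round(v,3).tolist() for k,v in s.items()})
for n in ["side","top","wrist"]:
    c=camera(n);cv2.imwrite(f"pics/{n}0.png",c["image"][:,:,::-1])
    print(n,{k:np.round(v,4).tolist() for k,v in c.items() if k!="image"})
E
```

```text
pics
{'clock': 0.0, 'joint_positions': [-1.244, 0.334, 0.04, 1.466, -0.013, 1.343, -0.058], 'qvel': [-0.0, 0.0, 0.0, -0.0, -0.0, 0.0, -0.001], 'joint_torque': [-0.0, -65.634, 1.335, -40.381, -0.06, 0.045, 0.0], 'ee_pos': [268.307, 591.533, 221.679], 'tool_rot': [-0.664, -3.07, 0.002], 'contact_force': [-0.351, 0.143, 0.728], 'ft_torque': [-0.016, 0.025, -0.035], 'grip_force': 0.0, 'opening': 86.945}
side {'fx': 453.5986, 'fy': 453.5986, 'cx': 280.8641, 'cy': 210.3356, 'rvec': [2.0961, -0.1276, 0.0874], 'tvec': [-567.7688, 39.8792, 1139.4439]}
top {'fx': 444.4478, 'fy': 444.4478, 'cx': 266.493, 'cy': 211.7181, 'rvec': [2.1866, -2.1715, 0.096], 'tvec': [-161.1351, 528.5243, 1254.2987]}
wrist {'fx': 333.6013, 'fy': 333.6013, 'cx': 282.5311, 'cy': 209.1549, 'mount': [[0.0009, -0.9622, -0.2722, 74.4705], [1.0, 0.0004, 0.0019, 1.3127], [-0.0017, -0.2722, 0.9622, -161.5468], [0.0, 0.0, 0.0, 1.0]]}
```

View pics/top0.png

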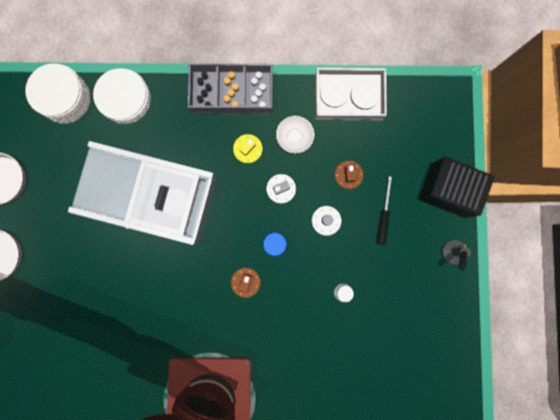

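View pics/side0.png

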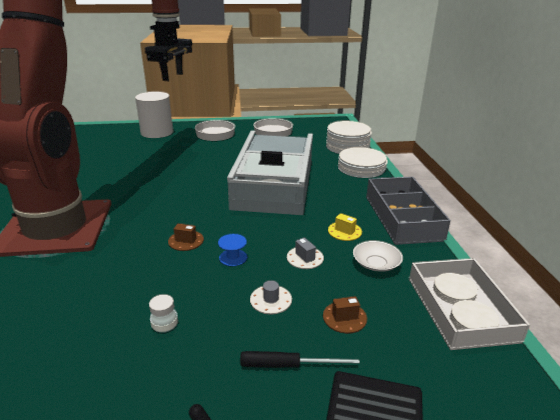

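The engine candidates in top/side pixels are:
- White board with a grey oblong block: (281,188)/(305,253). This fits the description.
- White board with a round can: (326,220)/(271,296).
- Yellow look-alike: (248,149)/(345,226).
- Brown look-alikes: (349,174) and (245,283).

I'll measure the first one and confirm it in an enlarged crop.

```bash
cat > h.py <<'E'
import cv2,numpy as np
from rig import bot,camera
from scipy.spatial.transform import Rotation as R
def P(c,st=None):
    "K, R, t world->cam"
    K=np.array([[c["fx"],0,c["cx"]],[0,c["fy"],c["cy"]],[0,0,1.]])
    if "mount" in c:
        T=np.eye(4);T[:3,:3]=R.from_rotvec(st["tool_rot"]).as_matrix();T[:3,3]=st["ee_pos"]
        M=np.linalg.inv(T@np.array(c["mount"]));return K,M[:3,:3],M[:3,3]
    return K,R.from_rotvec(c["rvec"]).as_matrix(),np.array(c["tvec"]).ravel()
def proj(p,pts):
    K,r,t=p;q=(np.atleast_2d(pts)@r.T+t)@K.T;return q[:,:2]/q[:,2:]
def onz(p,px,z):
    K,r,t=p;o=-r.T@t;d=(r.T@np.linalg.inv(K)@np.c_[np.atleast_2d(px),np.ones(len(np.atleast_2d(px)))].T).T
    return o+d*((z-o[2])/d[:,2])[:,None]
def tri(ps,pxs):
    X=cv2.triangulatePoints(ps[0][0]@np.c_[ps[0][1],ps[0][2]],ps[1][0]@np.c_[ps[1][1],ps[1][2]],np.array(pxs[0],float).reshape(2,1),np.array(pxs[1],float).reshape(2,1))
    return (X[:3]/X[3]).ravel()
E
python3 - <<'E'
from h import *
t=camera("top");s=camera("side");pt,ps=P(t),P(s)
print("TCP proj",proj(pt,[268,592,222]),proj(ps,[268,592,222]))
for n,a,b in [("blocktop",(281,187),(305,245)),("handle",(162,190),(272,155)),("can",(327,219),(270,285))]:
    print(n,tri([pt,ps],[a,b]))
for n,q,z in [("tester top corners",[(91,144),(212,174),(193,242),(70,210)],84),("engine",[(281,189)],0),("spool",[(275,244)],46),("dish",[(295,134)],20),("yellow",[(248,149)],0),("brown",[(245,283)],0),("can eng",[(326,221)],0)]:
    print(n,onz(pt,q,z).round().tolist())
a=cv2.resize(t["image"][95:245,60:360],None,fx=2.6,fy=2.6,interpolation=cv2.INTER_CUBIC)[:, :]
b=cv2.resize(t["image"][168:208,261:301],None,fx=5,fy=5,interpolation=cv2.INTER_CUBIC)
c=cv2.resize(s["image"][228:278,275:335],None,fx=4,fy=4,interpolation=cv2.INTER_CUBIC)
o=np.zeros((600,780,3),np.uint8);o[:390]=a;o[395:595,:200]=b;o[395:595,210:450]=c
cv2.imwrite("pics/crop1.png",o[:,:,::-1])
E
```

```text
TCP proj [[-49.87014644 312.20010767]] [[172.21716907  76.10138722]]
blocktop [ 600.87385511 -198.59246013   32.2961801 ]
handle [570.00946774 122.65943961 116.39197826]
can [ 508.63501768 -329.76283442   33.60456523]
tester top corners [[709.0, 330.0, 84.0], [628.0, -7.0, 84.0], [440.0, 42.0, 84.0], [525.0, 380.0, 84.0]]
engine [[599.0, -200.0, 0.0]]
spool [[437.0, -182.0, 46.0]]
dish [[759.0, -239.0, 20.0]]
yellow [[718.0, -101.0, 0.0]]
brown [[325.0, -97.0, 0.0]]
can eng [[506.0, -332.0, 0.0]]
```

View pics/crop1.png

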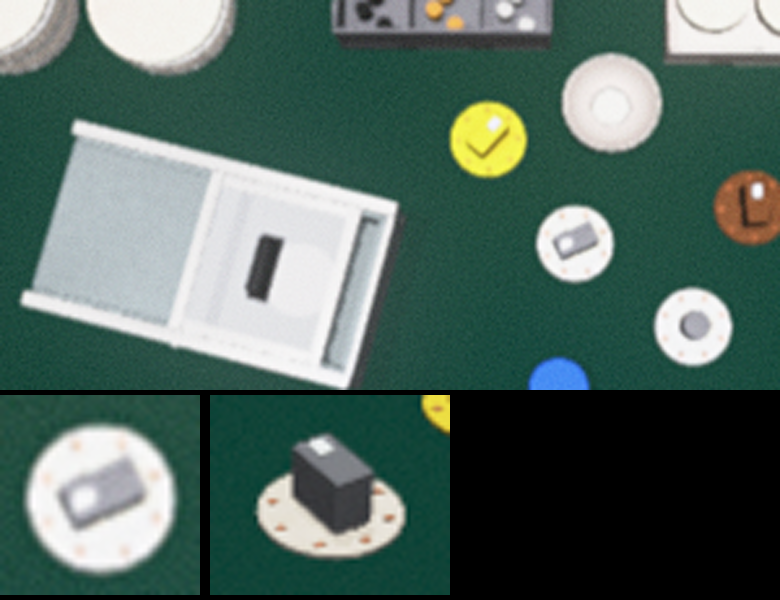

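The crop confirms it: the grey oblong block on the white board sits at top (281,188), with its long side about 25° off horizontal in the image. The guard is slightly ajar, with its handle at top (162,197). Next I move over the tester for a wrist view.

```bash
python3 -m inch '[[[0,0,0,0,0,-0.06,-1],[0,0,0,0,0,-0.06,-1],[-1,-0.95,0,0,0,0,-1],[-1,-0.95,0,0,0,0,-1],[-1,-0.95,0,0,0,0,-1],[-1,-0.95,0,0,0,0,-1],[-1,-0.95,0,0,0,0,-1],[-1,-0.95,0,0,0,0,-1],[-1,-0.95,0,0,0,0,-1],[-1,-0.95,0,0,0,0,-1]]]'
python3 -m inch '[[[-1,-0.95,0,0,0,0,-1],[-1,-0.95,0,0,0,0,-1],[-1,-0.95,0,0,0,0,-1],[-1,-0.95,0,0,0,0,-1],[-1,-0.95,0,0,0,0,-1],[-1,-0.95,0,0,0,0,-1],[-1,-0.95,0,0,0,0,-1],[-1,-0.95,0,0,0,0,-1],[-1,-0.95,0,0,0,0,-1],[0,0,0,0,0,0,-1]]]'
python3 - <<'E'
from h import *
s=bot.read_state();c=camera("wrist");cv2.imwrite("pics/w1.png",c["image"][:,:,::-1])
np.savez("w1.npz",pos=s["ee_pos"],rot=s["tool_rot"])
print(s["ee_pos"],s["tool_rot"],R.from_rotvec(s["tool_rot"]).as_matrix().round(3))
p=P(c,s)
print(proj(p,[[570,123,113],[555.7,103,37]]))
E
```

```text
clock: 1.08
ee_pos: [388.8, 405.3, 222.6]
tool_rot: [-0.372, -3.119, -0.0]
contact_force: [0.5, -0.2, -0.4]
opening: 86.7
grip_force: 0.0
clock: 1.92
ee_pos: [525.9, 191.9, 222.8]
tool_rot: [0.383, 3.116, -0.003]
contact_force: [0.1, -0.4, 0.4]
opening: 87.2
grip_force: 0.0
[525.87137522 191.89909064 222.76022046] [ 3.83185007e-01  3.11630942e+00 -3.05643526e-03] [[-0.97   0.242  0.002]
 [ 0.242  0.97  -0.002]
 [-0.002 -0.002 -1.   ]]
[[217.7014841  270.2044805 ]
 [209.42426444 231.70798905]]
```

View pics/w1.png

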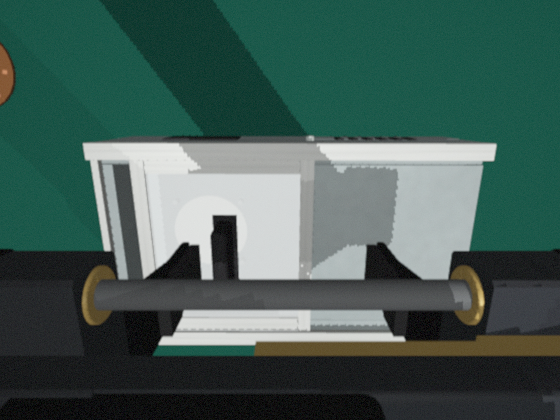

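The wrist view shows the rails parallel to the image x axis, so the tool is aligned with the track. The disc is at (210,228) and the handle at about (224,245), both close to prediction. Now I descend on the handle and grip it.

```bash
python3 -m inch '[[[-0.87,-0.95,0,0,0,0,-1],[-0.87,-0.95,0,0,0,0,-1],[-0.87,-0.95,0,0,0,0,-1],[0,0,0.95,0,0,0,-1],[0,0,0.95,0,0,0,-1],[0,0,0.95,0,0,0,-1],[0,0,0.95,0,0,0,-1],[0,0,0.95,0,0,0,-1],[0,0,0.95,0,0,0,-1],[0,0,0.4,0,0,0,-1]]]'
python3 -m inch '[[[0,0,0,0,0,0,-0.3],[0,0,0,0,0,0,0],[0,0,0,0,0,0,0.3],[0,0,0,0,0,0,0.5],[0,0,0,0,0,0,0.7],[0,0,0,0,0,0,1],[0,0,0,0,0,0,1],[0,0,0,0,0,0,1],[0,0,0,0,0,0,1],[0,0,0,0,0,0,1]]]' 20
```

```text
clock: 2.8
ee_pos: [558.6, 131.2, 98.0]
tool_rot: [-0.369, -3.117, 0.002]
contact_force: [-1.1, -0.9, 0.3]
opening: 87.2
grip_force: 0.0
clock: 3.63
ee_pos: [560.3, 130.4, 100.5]
tool_rot: [-0.372, -3.119, 0.0]
contact_force: [-0.8, -0.3, -0.3]
opening: 28.1
grip_force: 0.0
```

```bash
python3 -m inch '[[[0,0,0,0,0,0,1],[0,0,0,0,0,0,1],[0,0,0,0,0,0,1],[0,0.2,0,0,0,0,1],[0,0.4,0,0,0,0,1],[0,0.6,0,0,0,0,1],[0,0.6,0,0,0,0,1],[0,0.6,0,0,0,0,1],[0,0.6,0,0,0,0,1],[0,0.4,0,0,0,0,1]]]'
python3 -m inch '[[[0,0.5,0,0,0,0,1],[0,0.5,0,0,0,0,1],[0,0.5,0,0,0,0,1],[0,0.5,0,0,0,0,1],[0,0.3,0,0,0,0,1],[0,0.25,0,0,0,0,1],[0,0.2,0,0,0,0,1],[0,0.1,0,0,0,0,1],[0,0,0,0,0,0,1],[0,0,0,0,0,0,1]]]'
```

```text
clock: 4.47
ee_pos: [577.5, 198.7, 100.6]
tool_rot: [0.37, 3.118, 0.001]
contact_force: [4.3, -3.1, -1.4]
opening: 13.8
grip_force: 20.0
clock: 5.3
ee_pos: [591.2, 253.3, 100.6]
tool_rot: [0.371, 3.117, 0.002]
contact_force: [6.7, -1.0, -3.8]
opening: 13.9
grip_force: 20.0
```

```bash
python3 -m inch '[[[-0.1,0.1,0,0,0,0,1],[0,0.1,0,0,0,0,1],[0,0.1,0,0,0,0,1],[0,0,0,0,0,0,1],[0,0,0,0,0,0,1],[0,0,0,0,0,0,1],[0,0,0,0,0,0,1],[0,0,0,0,0,0,1],[0,0,0,0,0,0,1],[0,0,0,0,0,0,1]]]'
```

```text
clock: 6.13
ee_pos: [592.5, 258.0, 100.5]
tool_rot: [-0.371, -3.119, -0.001]
contact_force: [-4.6, -1.1, 4.1]
opening: 13.9
grip_force: 20.0
```

```bash
python3 -m inch '[[[0,0.1,0,0,0,0,1],[0,0.1,0,0,0,0,1],[0,0.1,0,0,0,0,1],[0,0,0,0,0,0,1],[0,0,0,0,0,0,1],[0,0,0,0,0,0,1],[0,0,0,0,0,0,1],[0,0,0,0,0,0,1],[0,0,0,0,0,0,1],[0,0,0,0,0,0,1]]]'
python3 - <<'E'
from h import *
s=bot.read_state();print(s["ee_pos"],s["contact_force"])
t=camera("top");d=camera("side")
cv2.imwrite("pics/t2.png",np.vstack([cv2.resize(t["image"][120:260,50:230],(720,560),interpolation=2)[:],])[:,:,::-1])
E
```

```text
clock: 6.97
ee_pos: [592.5, 258.0, 100.4]
tool_rot: [-0.376, -3.114, 0.011]
contact_force: [-16.4, -17.2, 16.4]
opening: 14.2
grip_force: 20.0
[592.52591153 258.01677801 100.43744035] [-16.38101018 -17.20048638  16.44728832]
```

The force of 17 N along the track with no further motion means the guard is at its open stop. I'll release it, rise, and view the seat from two places.

```bash
python3 -m inch '[[[0,-0.2,0,0,0,0,0.5],[0,0,0,0,0,0,0],[0,0,0,0,0,0,-0.5],[0,0,0,0,0,0,-1],[0,0,0,0,0,0,-1],[0,0,-0.5,0,0,0,-1],[0,0,-1,0,0,0,-1],[0,0,-1,0,0,0,-1],[0,0,-1,0,0,0,-1],[0,0,-1,0,0,0,-1]]]'
python3 -m inch '[[[0.6,-1,-1,0,0,0,-1],[0.6,-1,-0.6,0,0,0,-1],[0.6,-1,0,0,0,0,-1],[0.6,-1,0,0,0,0,-1],[0,0,0,0,0,0,-1],[0,0,0,0,0,0,-1],[0,0,0,0,0,0,-1],[0,0,0,0,0,0,-1],[0,0,0,0,0,0,-1],[0,0,0,0,0,0,-1]]]'
cat > snap.py <<'E'
import sys,json
from h import *
n=sys.argv[1];s=bot.read_state();c=camera("wrist");cv2.imwrite(f"pics/{n}.png",c["image"][:,:,::-1])
np.savez(f"{n}.npz",*P(c,s));print(n,np.round(s["ee_pos"],1),np.round(s["tool_rot"],3))
E
python3 snap.py w2
python3 -m inch '[[[0,-0.5,0,0,0,0,-1],[0,-1,0,0,0,0,-1],[0,-1,0,0,0,0,-1],[0,-1,0,0,0,0,-1],[0,-1,0,0,0,0,-1],[0,-1,0,0,0,0,-1],[0,-1,0,0,0,0,-1],[0,-0.5,0,0,0,0,-1],[0,0,0,0,0,0,-1],[0,0,0,0,0,0,-1]]]'
python3 snap.py w3
python3 -c "
import cv2,numpy as np
a=cv2.imread('pics/w2.png')[130:290,0:400];b=cv2.imread('pics/w3.png')[130:290,160:560]
cv2.imwrite('pics/w23.png',cv2.resize(np.vstack([a,b]),(750,600),interpolation=2))"
```

```text
clock: 7.9
ee_pos: [593.7, 259.5, 192.4]
tool_rot: [0.371, 3.119, 0.001]
contact_force: [1.1, -0.1, 0.0]
opening: 72.9
grip_force: 0.0
clock: 8.73
ee_pos: [528.3, 193.2, 222.3]
tool_rot: [-0.371, -3.119, 0.001]
contact_force: [-0.7, 0.3, -0.1]
opening: 87.0
grip_force: 0.0
w2 [528.3 193.2 222.3] [-3.710e-01 -3.119e+00  1.000e-03]
clock: 9.62
ee_pos: [495.1, 56.2, 222.8]
tool_rot: [0.374, 3.119, 0.001]
contact_force: [-0.5, 0.3, 0.3]
opening: 86.9
grip_force: 0.0
w3 [495.1  56.2 222.8] [3.740e-01 3.119e+00 1.000e-03]
```

View pics/w23.png

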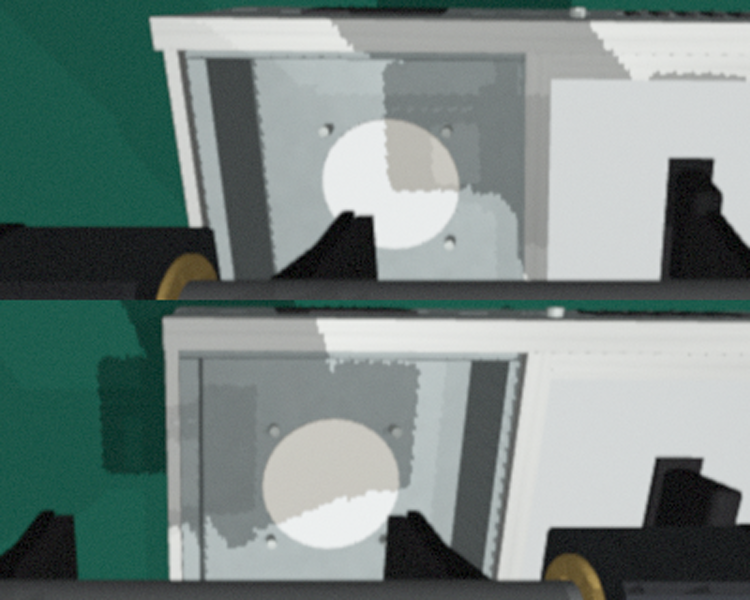

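Both views show the disc clearly, at w2 (208.5,228) and w3 (336.5,227.6), with three pins visible in each. The chamber is clear. I'll triangulate from these.

```bash
python3 - <<'E'
from h import *
L=lambda n:tuple(np.load(n+".npz")[f"arr_{i}"] for i in range(3))
a,b=L("w2"),L("w3")
for n,p,q in [("disc",(208.5,228.1),(336.5,227.6)),("FL",(174.9,197.7),(306.1,198.8)),("FR",(237.9,200.4),(371.7,199.3))]: print(n,tri([a,b],[p,q]).round(1))
print(onz(a,[(208.5,228.1)],37).round(1),onz(b,[(336.5,227.6)],37).round(1))
pa=onz(a,[(174.9,197.7),(237.9,200.4),(240,258.5)],45);pb=onz(b,[(306.1,198.8),(371.7,199.3),(304.5,258.5)],45)
print(pa.round(1),(pa[0]+pa[2])/2);print(pb.round(1),(pb[1]+pb[2])/2)
for q in (pa[1]-pa[0],pb[1]-pb[0]): print(np.degrees(np.arctan2(q[1],q[0])),np.linalg.norm(q))
E
# towards the engine
python3 -m inch '[[[0,-1,0,0,0,0,-1],[0,-1,0,0,0,0,-1],[0,-1,0,0,0,0,-1],[0,-1,0,0,0,0,-1],[0,-1,0,0,0,0,-1],[0,-1,0,0,0,0,-1],[0,-1,0,0,0,0,-1],[0,-1,0,0,0,0,-1],[0,0,0,0,0,0,-1],[0,0,0,0,0,0,-1]]]'
python3 snap.py e1
```

```text
disc [554.  105.2  36.5]
FL [513.4  80.   36.3]
FR [529.4 146.6  43.9]
[[554.  105.3  37. ]] [[553.6 105.2  37. ]]
[[511.4  83.5  45. ]
 [529.6 146.7  45. ]
 [593.8 131.2  45. ]] [552.60272035 107.30749607  45.        ]
[[511.7  79.7  45. ]
 [528.5 146.5  45. ]
 [577.6  63.3  45. ]] [553.06001157 104.86548745  45.        ]
73.93174207505449 65.7844496737086
75.89129836876448 68.84195053378856
clock: 10.5
ee_pos: [457.8, -98.6, 222.6]
tool_rot: [0.373, 3.119, 0.0]
contact_force: [0.8, 0.6, -1.8]
opening: 87.0
grip_force: 0.0
e1 [457.8 -98.6 222.6] [0.373 3.119 0.   ]
```

View pics/e1.png

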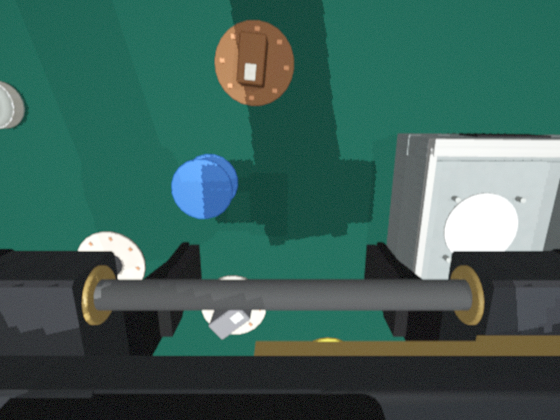

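The round-can engine is at (112,255), the spool at (205,185) and the brown one at (255,60). The target engine is at about (233,308), half hidden by the gripper. The seat comes out at (554,105) with z about 36.5, and the track at about 76°. Next I turn about 39° to match the block and view the engine from two places.

```bash
python3 -m inch '[[[0,0,0,0,0,-0.072,-1],[0,0,0,0,0,-0.072,-1],[0,0,0,0,0,-0.072,-1],[0,0,0,0,0,-0.072,-1],[0,0,0,0,0,-0.072,-1],[0,0,0,0,0,-0.072,-1],[-0.95,-1,0,0,0,0,-1],[-0.95,-1,0,0,0,0,-1],[-0.95,-1,0,0,0,0,-1],[-0.95,-1,0,0,0,0,-1]]]'
python3 -m inch '[[[0,-0.6,0,0,0,0,-1],[0,0,0,0,0,0,-1],[0,0,0,0,0,0,-1],[0,0,0,0,0,0,-1],[0,0,0,0,0,0,-1],[0,0,0,0,0,0,-1],[0,0,0,0,0,0,-1],[0,0,0,0,0,0,-1],[0,0,0,0,0,0,-1],[0,0,0,0,0,0,-1]]]'
python3 snap.py e2
python3 -m inch '[[[0,-0.8,0,0,0,0,-1],[0,-1,0,0,0,0,-1],[0,-1,0,0,0,0,-1],[0,-1,0,0,0,0,-1],[0,-1,0,0,0,0,-1],[0,-1,0,0,0,0,-1],[0,-0.2,0,0,0,0,-1],[0,0,0,0,0,0,-1],[0,0,0,0,0,0,-1],[0,0,0,0,0,0,-1]]]'
python3 snap.py e3
python3 -c "
import cv2,numpy as np
a=cv2.imread('pics/e2.png')[110:290,80:480];b=cv2.imread('pics/e3.png')[110:290,80:480]
cv2.imwrite('pics/e23.png',cv2.resize(np.vstack([a,b]),(667,600),interpolation=2))"
```

```text
clock: 11.38
ee_pos: [562.5, -136.7, 222.2]
tool_rot: [-0.693, 3.064, 0.001]
contact_force: [0.3, -0.2, 0.5]
opening: 87.1
grip_force: 0.0
clock: 12.22
ee_pos: [565.5, -149.5, 222.7]
tool_rot: [-0.688, 3.065, 0.0]
contact_force: [0.9, 0.4, -0.5]
opening: 86.9
grip_force: 0.0
e2 [ 565.5 -149.5  222.7] [-0.688  3.065  0.   ]
clock: 13.1
ee_pos: [616.8, -257.0, 222.5]
tool_rot: [-0.689, 3.065, 0.001]
contact_force: [1.1, 0.3, 0.2]
opening: 87.0
grip_force: 0.0
e3 [ 616.8 -257.   222.5] [-6.890e-01  3.065e+00  1.000e-03]
```

View pics/e23.png

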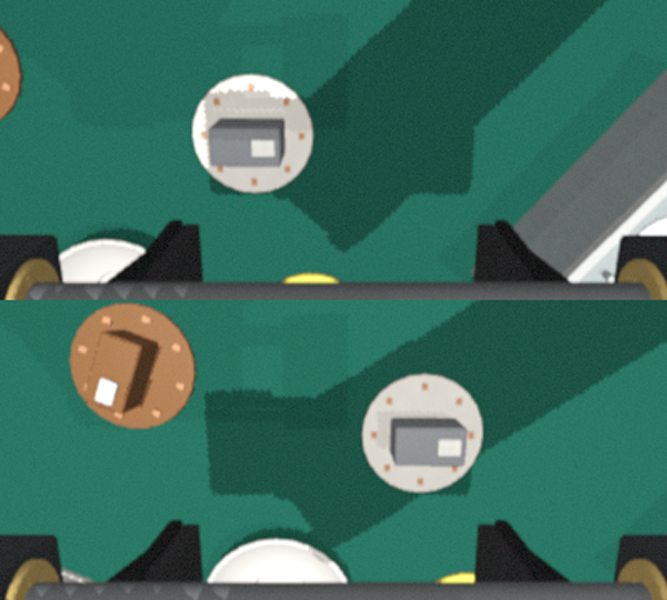

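The engine's board centre is at e2 (231.7,189.8) and e3 (333.4,189.8). Its block runs within about 2° of the tool's y axis, so the right one is confirmed at close range. The brown one is at upper left in e3.

```bash
python3 - <<'E'
from h import *
L=lambda n:tuple(np.load(n+".npz")[f"arr_{i}"] for i in range(3))
a,b=L("e2"),L("e3")
print(tri([a,b],[(231.7,189.8),(333.4,189.8)]).round(1),tri([a,b],[(227.5,199.5),(337,197.8)]).round(1))
E_=(onz(a,[(231.7,189.8)],3)+onz(b,[(333.4,189.8)],3))[0]/2;print(E_, onz(a,[(227.5,199.5)],40),onz(b,[(337,197.8)],40))
s=bot.read_state();M=R.from_rotvec(s["tool_rot"]).as_matrix()
print("shift units",(M.T@(np.r_[E_[:2],11]-s["ee_pos"])/20).round(2))
E
```

```text
[ 600.9 -197.1    2.6] [ 604.  -196.1   32.5]
[ 600.85285113 -197.14661997    3.        ] [[ 602.43847138 -195.42031824   40.        ]] [[ 602.11431437 -198.42730022   40.        ]]
shift units [-0.55  3.03 10.58]
```

```bash
python3 -m inch '[[[-0.2,1,0,0,0,0,-1],[-0.2,1,0,0,0,0,-1],[-0.15,1,0,0,0,0,-1],[0,0,0,0,0,0.02,-1],[0,0,1,0,0,0,-1],[0,0,1,0,0,0,-1],[0,0,1,0,0,0,-1],[0,0,1,0,0,0,-1],[0,0,1,0,0,0,-1],[0,0,1,0,0,0,-1]]]'
python3 -m inch '[[[0,0,0.9,0,0,0,-1],[0,0,0.9,0,0,0,-1],[0,0,0.9,0,0,0,-1],[0,0,0.8,0,0,0,-1],[0,0,0.6,0,0,0,-1],[0,0,0.4,0,0,0,-1],[0,0,0,0,0,0,-0.8],[0,0,0,0,0,0,-0.5],[0,0,0,0,0,0,-0.3],[0,0,0,0,0,0,-0.2]]]' 15
```

```text
clock: 13.98
ee_pos: [601.2, -197.9, 102.0]
tool_rot: [-0.641, 3.075, 0.001]
contact_force: [0.4, -0.9, -0.2]
opening: 86.9
grip_force: 0.0
clock: 14.82
ee_pos: [601.8, -199.4, 13.6]
tool_rot: [-0.639, 3.074, -0.001]
contact_force: [0.2, -0.3, -0.4]
opening: 67.9
grip_force: 0.0
```

```bash
python3 -m inch '[[[0,0,0,0,0,0,-0.1],[0,0,0,0,0,0,0],[0,0,0,0,0,0,0.1],[0,0,0,0,0,0,0.2],[0,0,0,0,0,0,0.4],[0,0,0,0,0,0,1],[0,0,0,0,0,0,1],[0,0,0,0,0,0,1],[0,0,0,0,0,0,1],[0,0,0,0,0,0,1]]]' 15
```

```text
clock: 15.65
ee_pos: [601.3, -199.2, 12.8]
tool_rot: [-0.639, 3.076, -0.0]
contact_force: [-0.6, 1.6, 5.5]
opening: 46.1
grip_force: 14.9
```

The engine is gripped at 46.1 mm. The wrist camera reads about 2 mm high along tool y, both for the grasp and against the guard stop, so I take the seat as about (553.3,103). Now I lift, turn and carry.

```bash
python3 -m inch '[[[0,0,-0.1,0,0,0,1],[0,0,-0.3,0,0,0,1],[0,0,-0.6,0,0,0,1],[0,0,-1,0,0,0,1],[0,0,-1,0,0,0,1],[0,0,-1,0,0,0,1],[0,0,-1,0,0,0,1],[0,0,-1,0,0,0,1],[0,0,-1,0,0,0,1],[0,0,-1,0,0,0,1]]]' 25
python3 -m inch '[[[0,0,-0.3,0,0,0.06,1],[0,0,0,0,0,0.06,1],[0,0,0,0,0,0.06,1],[0,0,0,0,0,0.06,1],[0,0,0,0,0,0.06,1],[0,0,0,0,0,0.06,1],[0,0,0,0,0,0.057,1],[0,0,0,0,0,0,1],[0.3,0.5,0,0,0,0,1],[0.35,0.8,0,0,0,0,1]]]'
python3 -m inch '[[[0.4,1,0,0,0,0,1],[0.4,1,0,0,0,0,1],[0.4,1,0,0,0,0,1],[0.4,1,0,0,0,0,1],[0.4,1,0,0,0,0,1],[0.4,1,0,0,0,0,1],[0.4,1,0,0,0,0,1],[0.4,1,0,0,0,0,1],[0.4,1,0,0,0,0,1],[0.4,1,0,0,0,0,1]]]'
python3 -m inch '[[[0.4,1,0,0,0,0,1],[0.4,0.7,0,0,0,0,1],[0.3,0.4,0,0,0,0,1],[0,0,0,0,0,0,1],[0,0,0,0,0,0,1],[0,0,0,0,0,0,1],[0,0,0,0,0,0,1],[0,0,0,0,0,0,1],[0,0,0,0,0,0,1],[0,0,0,0,0,0,1]]]'
cat > d.py <<'E'
import sys
from h import *
s=bot.read_state();M=R.from_rotvec(s["tool_rot"]).as_matrix();T=np.array(list(map(float,sys.argv[1:4])))
print(np.round(s["ee_pos"],1),"yaw",np.degrees(np.arctan2(M[1,1],M[0,1])).round(2),"tool z",M[:,2].round(4),"units",(M.T@(T-s["ee_pos"])/20).round(3))
E
python3 d.py 553.1 103.1 50
```

```text
clock: 16.48
ee_pos: [600.9, -199.4, 174.5]
tool_rot: [-0.639, 3.076, -0.0]
contact_force: [0.2, -0.2, -2.6]
opening: 46.0
grip_force: 24.8
clock: 17.32
ee_pos: [594.1, -172.8, 179.2]
tool_rot: [0.384, 3.118, -0.002]
contact_force: [-0.2, -0.1, -1.6]
opening: 46.0
grip_force: 24.8
clock: 18.15
ee_pos: [565.6, 43.4, 179.3]
tool_rot: [0.379, 3.118, 0.001]
contact_force: [-0.8, 0.3, -0.9]
opening: 46.2
grip_force: 24.8
clock: 18.98
ee_pos: [554.7, 88.2, 178.5]
tool_rot: [-0.385, -3.118, 0.0]
contact_force: [-0.2, 0.7, -1.5]
opening: 46.1
grip_force: 24.8
[554.7  88.2 178.5] yaw 75.91 tool z [-0.e+00 -2.e-04 -1.e+00] units [0.261 0.704 6.426]
```

```bash
python3 -m inch '[[[0.13,0.35,0,0,0,0,1],[0.13,0.35,0,0,0,0,1],[0,0,0.5,0,0,0,1],[0,0,0.8,0,0,0,1],[0,0,0.8,0,0,0,1],[0,0,0.8,0,0,0,1],[0,0,0.8,0,0,0,1],[0,0,0.7,0,0,0,1],[0,0,0.4,0,0,0,1],[0,0,0,0,0,0,1]]]'
python3 -m inch '[[[0,0,0,0,0,0,1],[0,0,0,0,0,0,1],[0,0,0,0,0,0,1],[0,0,0,0,0,0,1],[0,0,0,0,0,0,1],[0,0,0,0,0,0,1],[0,0,0,0,0,0,1],[0,0,0,0,0,0,1],[0,0,0,0,0,0,1],[0,0,0,0,0,0,1]]]'
python3 d.py 553.1 103.1 50; python3 d.py 553.1 103.1 50; python3 snap.py p1
python3 - <<'E'
import cv2,numpy as np
from h import camera
a=cv2.imread('pics/p1.png')[100:300,160:460];b=camera("side")["image"][100:230,215:345,::-1]
cv2.imwrite('pics/p1c.png',np.hstack([cv2.resize(a,(450,300),interpolation=2),cv2.resize(b,(300,300),interpolation=2)]))
E
```

```text
clock: 19.82
ee_pos: [551.6, 103.6, 80.4]
tool_rot: [-0.383, -3.115, 0.003]
contact_force: [-0.4, -0.9, -1.2]
opening: 45.7
grip_force: 24.8
clock: 20.65
ee_pos: [553.0, 103.5, 82.6]
tool_rot: [-0.384, -3.118, 0.0]
contact_force: [0.3, 0.4, -0.6]
opening: 45.6
grip_force: 24.8
[553.  103.5  82.6] yaw 75.95 tool z [-0.e+00 -1.e-04 -1.e+00] units [-0.011 -0.02   1.628]
[553.  103.5  82.6] yaw 75.95 tool z [-0.e+00 -1.e-04 -1.e+00] units [-0.011 -0.02   1.628]
p1 [553.  103.5  82.6] [-0.384 -3.118  0.   ]
```

View pics/p1c.png

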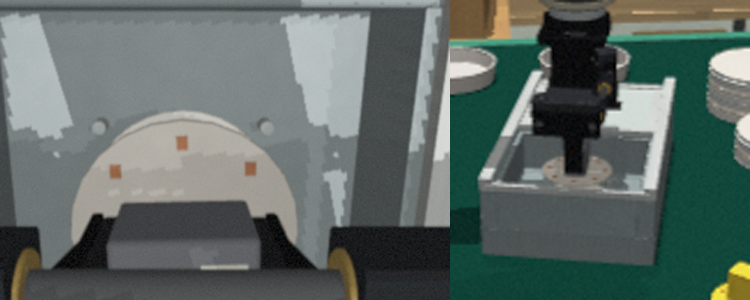

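The engine hangs over the seat. The far pins are at crop (99,127) and (267,127), with midpoint 183. The board spans 72–298, with midpoint about 184.5, so it is aligned across the image. I'll check the other axis by calculation.

```bash
python3 - <<'E'
from h import *
a=tuple(np.load("p1.npz")[f"arr_{i}"] for i in range(3))
M=R.from_rotvec(bot.read_state()["tool_rot"]).as_matrix();o=np.array([553,103.5,0])
f=lambda px,z:((onz(a,[px],z)[0]-o)@M)[:2].round(1)
c=lambda x,y:(160+x/1.5,100+y/1.5)
print("pins -> centre",f(c(99,126),45),f(c(267,126),45),"(x-34.3)")
print("board far edge",f(c(184,119),73.8),"(x-42)","disc far edge",f(c(183,110.5),37),"(x-40)")
E
```

```text
pins -> centre [ 33.7 -32.6] [33.8 35.4] (x-34.3)
board far edge [42.1  1.7] (x-42) disc far edge [38.7  1.4] (x-40)
```

Aligned to within about 1 mm. Now I lower gently.

```bash
python3 -m inch '[[[0,0,0.2,0,0,0,1],[0,0,0.3,0,0,0,1],[0,0,0.3,0,0,0,1],[0,0,0.2,0,0,0,1],[0,0,0.15,0,0,0,1],[0,0,0.1,0,0,0,1],[0,0,0.1,0,0,0,1],[0,0,0.1,0,0,0,1],[0,0,0.05,0,0,0,1],[0,0,0,0,0,0,1]]]'; python3 d.py 553.1 103.1 50
```

```text
clock: 21.58
ee_pos: [552.9, 103.5, 52.4]
tool_rot: [-0.384, -3.118, 0.0]
contact_force: [-1.0, 0.9, -0.9]
opening: 45.7
grip_force: 24.8
[552.9 103.5  52.4] yaw 75.95 tool z [-2.e-04 -1.e-04 -1.e+00] units [-0.015 -0.019  0.12 ]
```

```bash
python3 -m inch '[[[0,0,0.04,0,0,0,1],[0,0,0.04,0,0,0,1],[0,0,0.04,0,0,0,1],[0,0,0.02,0,0,0,1],[0,0,0,0,0,0,1],[0,0,0,0,0,0,1],[0,0,0,0,0,0,1],[0,0,0,0,0,0,1],[0,0,0,0,0,0,1],[0,0,0,0,0,0,1]]]'; python3 d.py 553.1 103.1 50
```

```text
clock: 22.42
ee_pos: [553.0, 103.6, 49.8]
tool_rot: [0.384, 3.118, 0.0]
contact_force: [-0.5, 0.0, 1.8]
opening: 45.8
grip_force: 24.8
[553.  103.6  49.8] yaw 75.95 tool z [ 1.e-04  1.e-04 -1.e+00] units [-0.01  -0.024 -0.008]
```

```bash
python3 -m inch '[[[0,0,0.03,0,0,0,1],[0,0,0,0,0,0,1],[0,0,0,0,0,0,-0.07],[0,0,0,0,0,0,-0.12],[0,0,0,0,0,0,-0.2],[0,0,0,0,0,0,-0.3],[0,0,0,0,0,0,-0.4],[0,0,0,0,0,0,-0.4],[0,0,0,0,0,0,-0.4],[0,0,0,0,0,0,-0.4]]]'
python3 -m inch '[[[0,0,0,0,0,0,-0.4],[0,0,0,0,0,0,-0.4],[0,0,-0.2,0,0,0,-0.4],[0,0,-0.4,0,0,0,-0.4],[0,0,-0.8,0,0,0,-0.4],[0,0,-1,0,0,0,-0.4],[0,0,-1,0,0,0,-0.4],[0,0,-1,0,0,0,-0.4],[0,0,-1,0,0,0,-0.4],[0,0,-1,0,0,0,-0.4]]]'
python3 -m inch '[[[0,0,-1,0,0,0,-1],[0,0,-1,0,0,0,-1],[0.9,1,0,0,0,0,-1],[0.9,1,0,0,0,0,-1],[0.6,1,0,0,0,0,-1],[0,1,0,0,0,0,-1],[0,0,0,0,0,0,-1],[0,0,0,0,0,0,-1],[0,0,0,0,0,0,-1],[0,0,0,0,0,0,-1]]]'
python3 snap.py f1
python3 -c "
import cv2
cv2.imwrite('pics/f1c.png',cv2.resize(cv2.imread('pics/f1.png')[120:300,60:360],(750,450),interpolation=2))"
```

```text
clock: 23.25
ee_pos: [553.0, 103.6, 49.1]
tool_rot: [0.384, 3.118, -0.0]
contact_force: [0.5, 0.0, -0.2]
opening: 60.4
grip_force: 0.0
clock: 24.08
ee_pos: [553.0, 103.3, 179.0]
tool_rot: [0.385, 3.117, 0.001]
contact_force: [0.4, 0.0, -0.4]
opening: 61.0
grip_force: 0.0
clock: 24.92
ee_pos: [526.2, 191.4, 217.5]
tool_rot: [0.387, 3.117, -0.0]
contact_force: [0.0, -0.2, 0.0]
opening: 86.7
grip_force: 0.0
f1 [526.2 191.4 217.5] [ 0.387  3.117 -0.   ]
```

View pics/f1c.png

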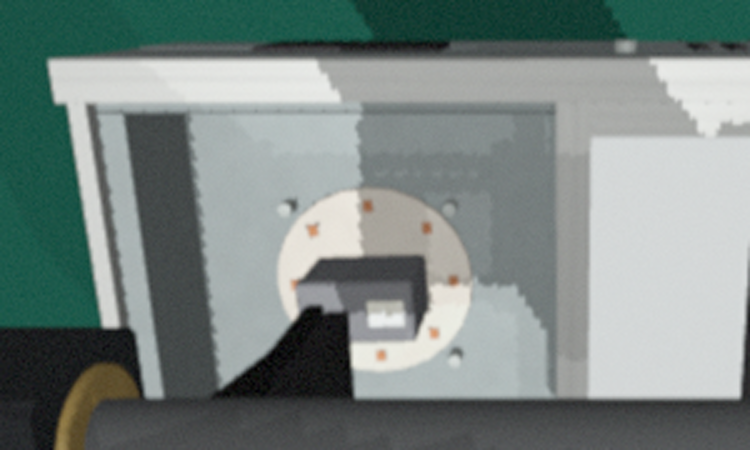

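The engine sits flat and centred between the pins: board centre at (374,280), pins at (288,207), (450,209) and (457,355). Its block is parallel to the track. Back to the guard handle.

```bash
python3 -m inch '[[[-0.6,1,0,0,0,0,-1],[-0.6,1,0,0,0,0,-1],[-0.6,1,0,0,0,0,-1],[-0.6,1,0,0,0,0,-1],[0,0,0.95,0,0,0,-1],[0,0,1,0,0,0,-1],[0,0,1,0,0,0,-1],[0,0,1,0,0,0,-1],[0,0,1,0,0,0,-1],[0,0,0.8,0,0,0,-1]]]'
python3 -m inch '[[[0,0,0,0,0,0,-0.3],[0,0,0,0,0,0,0],[0,0,0,0,0,0,0.3],[0,0,0,0,0,0,0.5],[0,0,0,0,0,0,0.6],[0,0,0,0,0,0,0.7],[0,0,0,0,0,0,1],[0,0,0,0,0,0,1],[0,0,0,0,0,0,1],[0,0,0,0,0,0,1]]]' 20
python3 d.py 553.4 103 100
```

```text
clock: 25.8
ee_pos: [591.6, 257.6, 100.7]
tool_rot: [-0.386, -3.117, 0.001]
contact_force: [-0.1, -0.2, 1.2]
opening: 87.1
grip_force: 0.0
clock: 26.63
ee_pos: [591.8, 258.8, 102.2]
tool_rot: [-0.384, -3.118, 0.0]
contact_force: [-0.3, 0.2, 0.4]
opening: 28.4
grip_force: 0.0
[591.8 258.8 102.2] yaw 75.95 tool z [-0. -0. -1.] units [-0.028 -8.023  0.109]
```

```bash
python3 -m inch '[[[0,0,0,0,0,0,1],[0,0,0,0,0,0,1],[0,0,0,0,0,0,1],[0,0,0,0,0,0,1],[0,-0.2,0,0,0,0,1],[0,-0.4,0,0,0,0,1],[0,-0.5,0,0,0,0,1],[0,-0.5,0,0,0,0,1],[0,-0.5,0,0,0,0,1],[0,-0.5,0,0,0,0,1]]]'
python3 -m inch '[[[0,-0.5,0,0,0,0,1],[0,-0.5,0,0,0,0,1],[0,-0.5,0,0,0,0,1],[0,-0.5,0,0,0,0,1],[0,-0.5,0,0,0,0,1],[0,-0.5,0,0,0,0,1],[0,-0.5,0,0,0,0,1],[0,-0.4,0,0,0,0,1],[0,-0.3,0,0,0,0,1],[0,-0.2,0,0,0,0,1]]]'
python3 d.py 553.4 103 100
```

```text
clock: 27.47
ee_pos: [578.8, 207.0, 102.1]
tool_rot: [-0.385, -3.118, -0.0]
contact_force: [2.5, 1.6, -3.0]
opening: 14.1
grip_force: 20.0
clock: 28.3
ee_pos: [557.4, 122.0, 102.1]
tool_rot: [-0.385, -3.117, 0.0]
contact_force: [0.9, 2.4, -3.6]
opening: 13.8
grip_force: 20.0
[557.4 122.  102.1] yaw 75.92 tool z [-5.e-04 -1.e-04 -1.e+00] units [-0.036 -0.972  0.104]
```

```bash
python3 -m inch '[[[0,-0.2,0,0,0,0,1],[0,-0.2,0,0,0,0,1],[0,-0.15,0,0,0,0,1],[0,-0.1,0,0,0,0,1],[0,-0.1,0,0,0,0,1],[0,-0.1,0,0,0,0,1],[0,-0.1,0,0,0,0,1],[0,-0.1,0,0,0,0,1],[0,0,0,0,0,0,1],[0,0,0,0,0,0,1]]]'
python3 -m inch '[[[0,-0.05,0,0,0,0,1],[0,-0.05,0,0,0,0,1],[0,-0.05,0,0,0,0,1],[0,0,0,0,0,0,1],[0,0,0,0,0,0,1],[0,0,0,0,0,0,1],[0,0,0,0,0,0,1],[0,0,0,0,0,0,1],[0,0,0,0,0,0,1],[0,0,0,0,0,0,1]]]'
python3 d.py 553.4 103 100
```

```text
clock: 29.13
ee_pos: [552.7, 102.9, 102.1]
tool_rot: [-0.384, -3.118, -0.0]
contact_force: [0.5, 2.6, -5.3]
opening: 14.1
grip_force: 20.0
clock: 29.97
ee_pos: [552.7, 102.9, 102.1]
tool_rot: [0.38, 3.117, 0.005]
contact_force: [5.0, 12.6, -11.1]
opening: 14.4
grip_force: 20.0
[552.7 102.9 102.1] yaw 76.1 tool z [ 0.0017  0.0029 -1.    ] units [-0.035  0.013  0.106]
```

The guard is at its shut stop: 12.6 N with no motion, and the travel matches 160 mm. I release it, rise and check.

```bash
python3 -m inch '[[[0,0.1,0,0,0,0,1],[0,0,0,0,0,0,0.7],[0,0,0,0,0,0,0.3],[0,0,0,0,0,0,0],[0,0,0,0,0,0,-0.5],[0,0,0,0,0,0,-1],[0,0,0,0,0,0,-1],[0,0,0,0,0,0,-1],[0,0,-0.3,0,0,0,-1],[0,0,-0.8,0,0,0,-1]]]'
python3 -m inch '[[[0,0,-1,0,0,0,-1],[0,0,-1,0,0,0,-1],[0,0,-1,0,0,0,-1],[0,0,-1,0,0,0,-1],[0,0,-1,0,0,0,-1],[0.7,1,0,0,0,0,-1],[0.7,1,0,0,0,0,-1],[0.7,1,0,0,0,0,-1],[0.4,1,0,0,0,0,-1],[0,0,0,0,0,0,-1]]]'
python3 -m inch '[[[0,0,0,0,0,0,-1],[0,0,0,0,0,0,-1],[0,0,0,0,0,0,-1],[0,0,0,0,0,0,-1],[0,0,0,0,0,0,-1],[0,0,0,0,0,0,-1],[0,0,0,0,0,0,-1],[0,0,0,0,0,0,-1],[0,0,0,0,0,0,-1],[0,0,0,0,0,0,-1]]]'
python3 snap.py g1
python3 -c "
import cv2
cv2.imwrite('pics/g1c.png',cv2.resize(cv2.imread('pics/g1.png')[100:300,60:460],(800,400),interpolation=2))"
```

```text
clock: 30.8
ee_pos: [551.2, 101.3, 123.0]
tool_rot: [-0.384, -3.115, 0.003]
contact_force: [0.3, 0.1, -0.2]
opening: 59.0
grip_force: 0.0
clock: 31.63
ee_pos: [522.0, 196.6, 224.4]
tool_rot: [-0.375, -3.119, -0.003]
contact_force: [-0.4, 0.6, -0.2]
opening: 87.3
grip_force: 0.0
clock: 32.47
ee_pos: [523.4, 191.4, 224.2]
tool_rot: [0.384, 3.118, -0.0]
contact_force: [-0.1, -0.1, -0.3]
opening: 87.2
grip_force: 0.0
g1 [523.4 191.4 224.2] [ 0.384  3.118 -0.   ]
```

View pics/g1c.png

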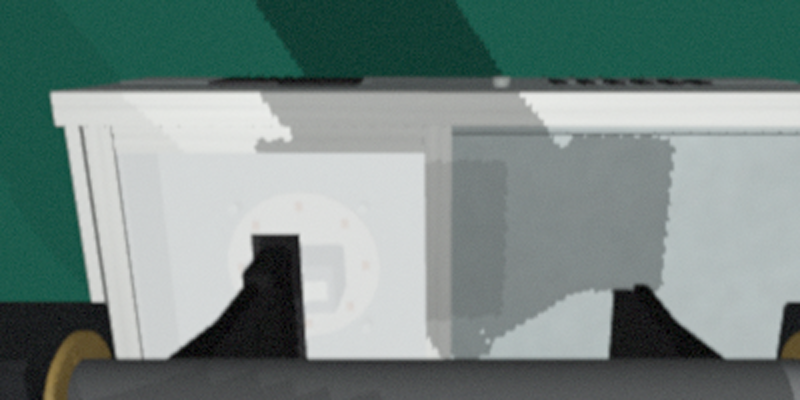

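The guard is shut, with its frame against the end wall at crop x of about 95. The engine is still seated beneath it, with the disc and board at (305,265) seen through the panel. The robot is clear, so I'm handing in.

```bash
python3 -c "
from rig import bot
print(bot.close_job())"
```

```text
the job is handed in; nothing more can be done
None
```

The oblong-block light engine lies flat between the seat's pins with its block along the guard's track, the guard is shut against its stop, nothing else was touched as far as I could tell, and the job was handed in at about 32.5 s; the rig gave no verdict.

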